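# Feed the cheese along the portioning fence with the push stick

### The job

Pick up the push stick with the blue shoe and wooden handle and use it to slide the cheese block sideways until it lies against the portioning guide's long steel fence, before it gets to the middle of the guide. Then feed the cheese along the fence with the push stick, keeping it pressed against the fence, until it is up against the end stop; touch the cheese only with the push stick, do not lift it, and leave the tamper where it stands. Finally stand the push stick upright on the bare worktop, off the guide, and let go.

Things in the scene. Friction and masses are not known exactly. Their poses are not given: they have to be found in the camera images.
- guide: Portioning guide, fixed; white bed, steel fence along its far long side, steel stop across its left end. Origin on the worktop under its middle; +y = feed direction (robot's left, to the stop), +x = square to the fence. mm: bed top z 12, x -70..65, y -170..170; fence inner face x = 45 (full length); stop inner face y = 158 (x -60..45); both up to z 42. First part: cheese centre y < -10.
- cheese_block: Cheese block, loose, firm, pale yellow, brown rind on top and one long side: 50 (x) by 80 (y) by 45 mm high, about 0.25 kg. Origin: middle of its underside. Starts on the bed near the guide's open right end, 15 to 30 mm off the fence, up to 7 degrees askew. Fed home, its long side is on the fence and its end on the stop: origin at x = 20, y = 118 mm of the guide.
- push_stick: Push stick, loose, upright, 0.15 kg: blue L-shaped shoe 30 mm high; wooden handle 24 x 24 mm, z 30..110, faces square to x and y. Origin: underside, below handle axis. Its frame, mm: heel x -32..22, y -16..16; lip x -32..-18, y 12..62. The rear corner of the cheese goes in the notch: heel face y = 16 feeds, lip face x = -18 presses to the fence. Use with axes parallel to the guide's.
- tamper: Coffee tamper, loose bystander: dark wooden knob on a round steel foot 58 mm across, 79 mm high; origin at the middle of its underside. It and the push stick stand to the right of the guide, about 9 to 15 cm apart, and may have changed places.

How it is judged:
On the way, in this order (a step that is already met when the one before it is completed fails the run):
1. the push stick presses the cheese against the fence, in the first part of the guide (x of cheese_block in the frame of guide above 0.012 m and angle between the y axis of cheese_block and the y axis of guide, either way round below 0.15 rad and y of cheese_block in the frame of guide below -0.01 m and contact force between push_stick and cheese_block above 0.2 N), for 0.1 s.
2. the push stick has fed the cheese up to the end stop, along the fence (x of cheese_block in the frame of guide above 0.012 m and angle between the y axis of cheese_block and the y axis of guide, either way round below 0.15 rad and y of cheese_block in the frame of guide above 0.106 m and contact force between push_stick and cheese_block above 0.2 N), for 0.1 s.
At the end, for the whole second after the job is handed in: The cheese lies flat and still on the bed, within 8 mm and 8.5 degrees of the fence and within 12 mm of the end stop; the push stick stands upright and still on the worktop (underside below 8 mm, so not on the guide), within 7 degrees (x of cheese_block in the frame of guide above 0.012 m and angle between the y axis of cheese_block and the y axis of guide, either way round below 0.15 rad and y of cheese_block in the frame of guide above 0.106 m and z of cheese_block in the frame of guide below 0.018 m and angle between cheese_block's own z axis and vertical below 0.1 rad and linear speed of each of cheese_block, push_stick below 0.02 m/s and height (world z) of push_stick below 0.008 m and angle between push_stick's own z axis and vertical below 0.12 rad); the robot touches nothing.
It fails at once if the gripper or arm touches the cheese (contact force between any of the fingers, the arm and cheese_block above 0.5 N).
It fails at once if the cheese is lifted off the bed (more than 10 mm) (z of cheese_block in the frame of guide above 0.022 m).
It fails at once if the cheese is more than 15 mm off the fence beyond the middle of the guide (y of cheese_block in the frame of guide above 0.01 m and x of cheese_block in the frame of guide below 0.005 m).
It fails at once if the tamper is moved by more than 30 mm (distance of tamper from where it was at the start of the episode above 0.03 m).
It also fails if it takes over 48 s, if anything falls off the work surface, if the arm or the gripper's body presses on something with over 40 N, if the wrist force passes 120 N, or if a joint passes its speed limit or range.

### The arm

A 6-joint arm with a two-finger parallel gripper is mounted at the origin on a cart in front of the work surface, level with it; the furniture and walls round the work are solid. World frame = base frame: x ahead of the robot, y to its left, z up, the work surface at z = 0. Lengths are in m, angles in rad, forces in N, time in s.
With the tool pointing down it reaches from about 0.3 to 1 m from the base axis. Payload 5.1 kg.
Tool frame: the origin (TCP) lies midway between the tips of the shut fingers; the grasp point (between the pads) lies 19 mm behind it; z points along the fingers, y is the line along which they close (so a half turn about z gives the same grasp; the last joint's range is limited). The gripper opens to 95 mm and grips with 3 to 60 N. Pads are 20 mm wide; open, the fingers measure 119 mm over their backs; the gripper's body (75 mm by 180 mm) begins 59 mm behind the grasp point.
Start: joints at [-1.347, 0.124, 1.65, -0, 1.367, -0.083], TCP at [0.196, -0.62, 0.215] pointing down, gripper open.
Joint ranges: [-2.61, 2.61], [-1.02, 2.33], [0.03, 2.71], [-1.35, 4.49], [0.32, 2.68], [-2.91, 2.91]. Speed limits (rad/s): [2.57, 2.57, 3.14, 3.14, 3.14, 3.14].

### API

Orientations are given as a rotation vector (axis times angle).
In Python, from plant import read_state, read_camera, hand_in gives the robot as it stands. The module is installed in compiled form; this text tells all that it offers.
- The arm moves only by the tool apply_moves, never from a script. Its argument "moves" is a list that holds one entry, the list of rows, each a list of 6 numbers: the shift along the tool's x, y, z in units of 25 mm (1.0 is 25 mm), then the turn, a rotation vector about the tool's x, y, z in units of 6 degrees (1.0 is 6 degrees). In form: [[[dx, dy, dz, ax, ay, az], ...]]. A call has 1 to 5 rows; each row is the pose to reach, as a shift and turn from the pose commanded when the call began, along the tool's axes at that moment; what a row does not reach only later rows make up. A row lasts 1/10 s, in which the tool goes at most 50 mm and 8.59 degrees, less where a joint would pass 70% of its speed; a pose out of reach is approached as far as the arm can. A call with a gripper value outside its range is refused whole. "fingers" is the opening, from 0 (shut) to 1 (fully open), set as the call begins (left out, the last holds). The fingers move at their own pace and stop on an object; "grip_force" is the grip in N (left out, the last holds). Time passes only in rows, so rows that repeat a pose let the fingers close. It gives the time, the measured TCP pose, the force, the opening and the grip force at its end, in the units of the state.
- read_state(): the state, without advancing time (a new reading comes with each control period).
- read_camera(name): name is "scene" or "side" or "wrist"; returns a dict with "color" (480x640x3 uint8, blue, green, red), "depth" (480x640 float32, m along the optical axis (not along the pixel's ray), 0 where there is no reading), "fx", "fy", "cx", "cy" (pixels), "rvec" (rotation vector, rad) and "tvec" (3), from world to camera coordinates, as OpenCV has them; the wrist camera has in their place "mount" (4x4, takes a point from camera to tool coordinates, whose origin is the TCP and whose axes are the flange's). Camera axes: x right, y down, z forward; pixel columns grow to the right and rows downward; lengths in m; the calibration is good to about 2 mm. A picture is of the moment at which its call begins: read the wrist's pose just before it.
- hand_in(): hands the job in; it is judged then, once.
The state is a dict: "time": time; "joints": joint angles; "qvel": joint speeds; "joint_efforts": joint torques, N m; "eef_pos": TCP position; "tcp_rot": TCP orientation; "ft_force": force on the tool from outside, world axes, zero at the start; "wrist_torque": the same for the moment, N m; "gripper_width": finger opening in m; "grip_force": force on a finger pad.
Only numpy, scipy, OpenCV 4.12 (cv2) and the standard library are available. Lean on these libraries where they do the work, as an engineer would, in place of code of your own. Each camera call takes 0.05 s, during which the arm holds its last target. There are 200 camera calls.

## Working session

There is one attempt and no reset: what is moved stays moved. The work goes in short steps, Python scripts to look and compute and a tool call to move; the robot and the scene stay as the last step left them, time stands still between calls to the robot, and variables do not carry over. Pictures are saved under pics/ and viewed, at most 10 in all, crops included, and the job is handed in when it is done.

Besides the shell and the picture viewer there is one more tool, called as name([rows], argument=value, ...), one row to a line, values as JSON. apply_moves: Moves the arm, as the interface text tells. Its arguments: {"type":"object","properties":{"moves":{"type":"array"},"fingers":{"type":"number"},"grip_force":{"type":"number"}},"required":["moves"]}

```bash
mkdir -p pics
cat > h.py <<'E'
import numpy as np, cv2
from plant import *
from scipy.spatial.transform import Rotation as R
def pts(c):
    d=c["depth"]; v,u=np.mgrid[0:480,0:640]
    P=np.stack([(u-c["cx"])/c["fx"]*d,(v-c["cy"])/c["fy"]*d,d],-1)
    Rm=R.from_rotvec(np.ravel(c["rvec"])).as_matrix()
    return (P-np.ravel(c["tvec"]))@Rm
E
python3 - <<'E'
from h import *
s=read_state(); print(s)
for n in("scene","side"):
    c=read_camera(n); cv2.imwrite(f"pics/{n}.png",c["color"]); np.savez(n+".npz",**{k:v for k,v in c.items()}); print(n,c["rvec"],c["tvec"],c["fx"])
E
```

```text
{'time': 0.0, 'joints': array([-1.34658912e+00,  1.24483662e-01,  1.65164841e+00,  1.43065604e-08,
        1.36748788e+00, -8.25897112e-02]), 'qvel': array([ 0.00023852,  0.00131577, -0.00072374, -0.00046734,  0.00226322,
       -0.00082394]), 'joint_efforts': array([-1.78410774e-04, -4.17606103e+01, -3.59935892e+01,  7.75134098e-02,
        4.91748098e-02, -1.49992411e-04]), 'eef_pos': array([ 0.19614242, -0.61903903,  0.21341605]), 'tcp_rot': array([-3.10270405e+00, -4.79718704e-01,  2.25133236e-04]), 'ft_force': array([ 0.75710974, -0.20410841, -0.13006996]), 'wrist_torque': array([ 0.08517454,  0.04612766, -0.0093414 ]), 'grip_force': 0.0, 'gripper_width': 0.09492809789088116}
scene [ 1.95989601 -0.51949731  0.30850362] [-0.49628972  0.07981814  0.92669626] 520.9217600162593
side [ 2.07549732 -0.19515128  0.11693735] [-4.97571792e-01 -6.51988047e-07  9.75578070e-01] 475.44184995411047
```

View pics/scene.png

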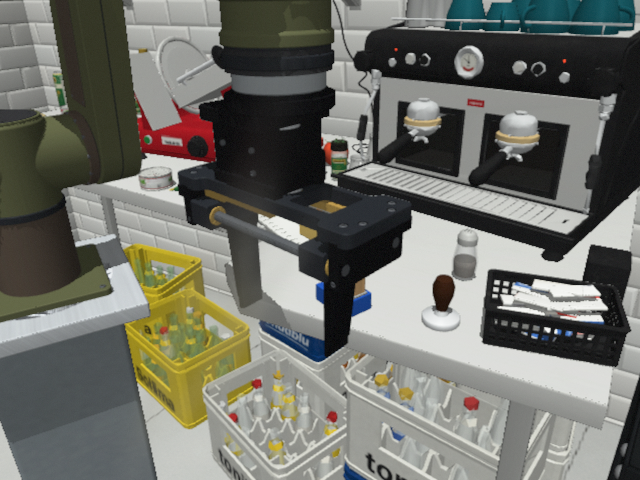

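View pics/side.png

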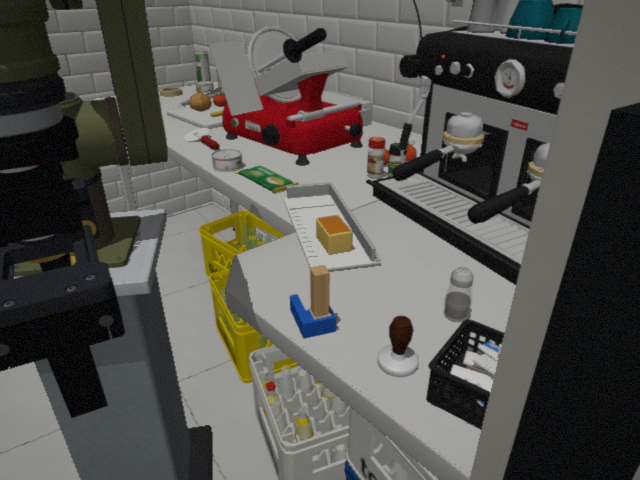

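The side view shows everything: guide (285–380, 183–270) with the cheese at (334,235), the push stick at (317,305), its lip towards (297,305), and the tamper at (400,345). The scene view is blocked by the gripper.

Run:
```python
from h import *
c=dict(np.load("side.npz")); W=pts(c); hsv=cv2.cvtColor(c["color"],cv2.COLOR_BGR2HSV)
H,S,V=[hsv[...,i].astype(int) for i in range(3)]
v,u=np.mgrid[0:480,0:640]; Z=W[...,2]
def box(a,b,cc,d): return (u>=a)&(u<=b)&(v>=cc)&(v<=d)
def rep(n,m):
    m=m&(c["depth"]>0); p=W[m]; 
    if len(p)<5: print(n,len(p));return p
    (cx,cy),(w,h),a=cv2.minAreaRect(p[:,:2].astype(np.float32)*1000)
    print(n,len(p),"med",p.mean(0).round(4),"zr",np.percentile(p[:,2],[2,98]).round(4),"rect",np.round([cx,cy,w,h,a],1)); 
    print(np.round(cv2.boxPoints(((cx,cy),(w,h),a)),0).tolist()); return p
rep("table",box(230,280,290,300))
g=box(275,390,175,275)
rep("guide z>6mm",g&(Z>.007)&(Z<.05)&(S<60))
rep("bed",g&(abs(Z-.012)<.004)&(S<60))
rep("fence/stop top",g&(abs(Z-.042)<.003)&(S<60))
rep("cheese top",box(305,360,210,260)&(abs(Z-.057)<.004)&(S>70))
bl=box(280,345,285,340)&(H>100)&(H<130)&(S>120)
rep("blue top",bl&(abs(Z-.03)<.004)); rep("blue",bl)
rep("handle",box(300,335,262,320)&(H<30)&(S>50)&(Z>.036)&(Z<.108)); rep("handletop",box(300,335,262,280)&(H<30)&(S>50)&(Z>.106))
rep("tamp foot",box(370,425,335,378)&(Z>.008)&(Z<.03)&(S<60)); rep("knob",box(380,420,312,355)&(V<120)&(S>60))
```

```text
table 560 med [ 3.380e-01 -2.418e-01  2.000e-04] zr [-0.0081  0.0023] rect [ 337.5 -241.8   35.7   90.8   79.1]
[[290.0, -251.0], [379.0, -268.0], [385.0, -233.0], [296.0, -216.0]]
guide z>6mm 4302 med [ 0.5035 -0.0254  0.0185] zr [0.0094 0.0431] rect [546.1  36.  481.6 301.9  82.5]
[[365.0, -183.0], [664.0, -223.0], [727.0, 255.0], [428.0, 294.0]]
bed 2987 med [ 0.4918 -0.0433  0.0126] zr [0.0094 0.015 ] rect [507.7  53.  498.1 276.1  73. ]
[[303.0, -145.0], [567.0, -225.0], [713.0, 251.0], [448.0, 331.0]]
fence/stop top 420 med [0.5363 0.006  0.0421] zr [0.0391 0.0442] rect [506.2 -24.8 111.6 341.3   3.7]
[[439.0, 142.0], [462.0, -199.0], [573.0, -191.0], [551.0, 149.0]]
cheese top 501 med [ 0.5018 -0.1175  0.0577] zr [0.0535 0.0597] rect [ 502.1 -112.9   47.4   81.4    8.8]
[[473.0, -76.0], [485.0, -157.0], [532.0, -150.0], [519.0, -69.0]]
blue top 440 med [ 0.4132 -0.3465  0.03  ] zr [0.0264 0.0323] rect [ 421.9 -331.7   52.7   79.     9.7]
[[389.0, -297.0], [403.0, -375.0], [455.0, -366.0], [441.0, -288.0]]
blue 939 med [ 0.4174 -0.3544  0.0219] zr [0.0042 0.0318] rect [ 422.9 -332.1   52.8   79.1    8.2]
[[391.0, -297.0], [402.0, -375.0], [455.0, -367.0], [443.0, -289.0]]
handle 725 med [ 0.4299 -0.3618  0.0735] zr [0.0379 0.1069] rect [ 427.6 -359.1   16.6   30.3   58.4]
[[410.0, -358.0], [436.0, -374.0], [445.0, -360.0], [419.0, -344.0]]
handletop 164 med [ 0.4307 -0.3554  0.1097] zr [0.1064 0.1118] rect [ 431.1 -353.5   23.    24.2    6. ]
[[418.0, -343.0], [421.0, -367.0], [444.0, -364.0], [441.0, -340.0]]
tamp foot 829 med [ 0.5248 -0.4544  0.0131] zr [0.0086 0.0224] rect [ 526.5 -448.9   55.    57.3   65.1]
[[489.0, -462.0], [541.0, -486.0], [564.0, -436.0], [512.0, -412.0]]
knob 638 med [ 0.5237 -0.4557  0.061 ] zr [0.0272 0.0785] rect [ 526.1 -451.7   26.9   26.    30.4]
[[508.0, -447.0], [521.0, -470.0], [544.0, -456.0], [531.0, -434.0]]
```

Run:
```python
from h import *
c=dict(np.load("side.npz")); W=pts(c); hsv=cv2.cvtColor(c["color"],cv2.COLOR_BGR2HSV); S=hsv[...,1]
Z=W[...,2]; v,u=np.mgrid[0:480,0:640]
g=(u>275)&(u<395)&(v>170)&(v<275)&(c["depth"]>0)&(S<60)
th=np.radians(3.7)
def loc(p,th): 
    o=np.array([.511,-.024]); d=p[:,:2]-o; return d@np.array([[np.cos(th),-np.sin(th)],[np.sin(th),np.cos(th)]])
p=W[g&(abs(Z-.042)<.003)]; q=loc(p,th)
f=q[:,0]>.03; q=q[f]; print(len(q))
A=[]
for lo in np.arange(-.17,.17,.04):
    m=(q[:,1]>=lo)&(q[:,1]<lo+.04)
    if m.sum(): A.append((lo+.02,np.median(q[m,0]))); print(round(lo+.02,3),m.sum(),np.percentile(q[m,0],[3,50,97]).round(4))
A=np.array(A); print("slope deg",np.degrees(np.polyfit(A[:,0],A[:,1],1)[0]))
print("y ext",np.percentile(q[:,1],[0,1,99,100]))
b=loc(W[g&(abs(Z-.012)<.003)],th); b=b[(abs(b[:,0])<.11)&(abs(b[:,1])<.2)]
for lo in np.arange(-.17,.17,.04):
    m=(b[:,1]>=lo)&(b[:,1]<lo+.04)
    if m.sum(): print("bed",round(lo+.02,3),m.sum(),np.percentile(b[m,0],[0,2,50,98,100]).round(4))
for lo in np.arange(-.07,.06,.03):
    m=(b[:,0]>=lo)&(b[:,0]<lo+.03)
    if m.sum(): print("bedy",round(lo+.015,3),np.percentile(b[m,1],[0,2,98,100]).round(4))
im=cv2.resize(c["color"][170:345,270:430],None,fx=4,fy=4,interpolation=cv2.INTER_CUBIC)[:600]
cv2.imwrite("pics/crop.png",cv2.resize(c["color"][170:345,270:430],None,fx=3.4,fy=3.4,interpolation=cv2.INTER_CUBIC))
```

```text
305
-0.15 54 [0.0374 0.0407 0.0446]
-0.11 43 [0.0384 0.0411 0.0445]
-0.07 38 [0.0395 0.0423 0.0464]
-0.03 34 [0.04   0.0435 0.0472]
0.01 30 [0.0409 0.0443 0.048 ]
0.05 27 [0.0414 0.0442 0.0489]
0.09 26 [0.0427 0.0458 0.0502]
0.13 23 [0.0433 0.0457 0.0504]
0.17 26 [0.0318 0.041  0.0503]
slope deg 0.541987601946982
y ext [-0.17110451 -0.17021881  0.16577209  0.16926098]
bed -0.15 687 [-0.077  -0.0746 -0.0127  0.049   0.0577]
bed -0.11 379 [-0.0767 -0.0756 -0.0408  0.0384  0.0401]
bed -0.07 225 [-0.0758 -0.075  -0.0536  0.04    0.0405]
bed -0.03 179 [-0.0751 -0.0745 -0.0548  0.0413  0.0424]
bed 0.01 213 [-0.0743 -0.0732 -0.0477  0.0416  0.042 ]
bed 0.05 341 [-0.0732 -0.0717 -0.0248  0.0414  0.0433]
bed 0.09 359 [-0.0721 -0.0702 -0.0156  0.0412  0.0441]
bed 0.13 333 [-0.0711 -0.0697 -0.0123  0.0437  0.0456]
bed 0.17 115 [-0.0703 -0.0693 -0.0211  0.0427  0.0467]
bedy -0.055 [-0.171  -0.1589  0.156   0.1729]
bedy -0.025 [-0.1716 -0.1688  0.1584  0.1637]
bedy 0.005 [-0.1721 -0.1689  0.1575  0.1662]
bedy 0.035 [-0.1732 -0.17    0.1572  0.1629]
bedy 0.065 [-0.1714 -0.1712 -0.1433 -0.1407]
```

View pics/crop.png

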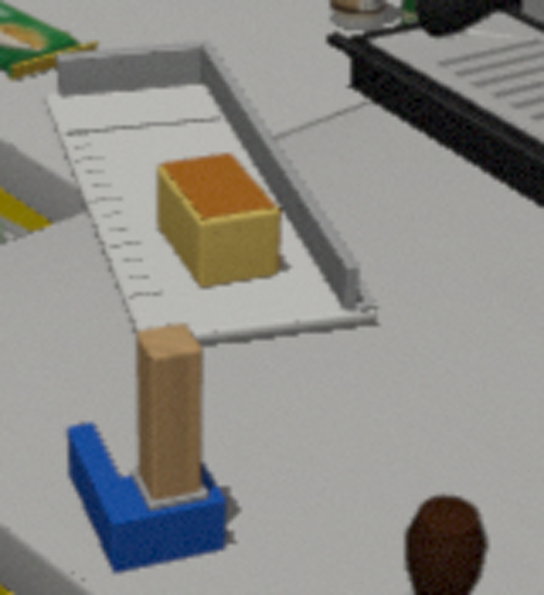

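The crop confirms this: brown top on the cheese, lip of the stick on the robot's side pointing to the stop. Guide: origin about (0.5065, -0.0248), yaw 2.6°. Cheese: guide (-8, -88) mm, about 6° askew. Stick: (0.431, -0.354), yaw about 8.5°. Sizes all agree with those given, so I move.

```bash
cat >> h.py <<'E'
GO=np.array([.5065,-.0248]); GY=2.6
def g2w(x,y,yaw=GY): # guide mm -> world m
    t=np.radians(GY); return GO+np.array([[np.cos(t),-np.sin(t)],[np.sin(t),np.cos(t)]])@np.array([x,y])/1000
def w2g(p):
    t=np.radians(GY); return np.array([[np.cos(t),np.sin(t)],[-np.sin(t),np.cos(t)]])@(np.asarray(p)[:2]-GO)*1000
def plan(xyz,yaw,s=None):
    s=s or read_state(); Rc=R.from_rotvec(s["tcp_rot"]); a=np.radians(yaw); c,n=np.cos(a),np.sin(a)
    Rt=R.from_matrix(np.array([[c,n,0],[n,-c,0],[0,0,-1]]))
    print("d",(Rc.inv().apply(np.asarray(xyz)-s["eef_pos"])/.025).round(2),"r",(np.degrees((Rc.inv()*Rt).as_rotvec())/6).round(2),
     "| tcp",s["eef_pos"].round(4),"g",w2g(s["eef_pos"]).round(1),"F",s["ft_force"].round(1),"t",round(s["time"],1),"w",round(s["gripper_width"],4))
E
python3 -c "
from h import *
plan([.431,-.354,.18],8.5); plan([.431,-.354,.07],8.5)"
```

```text
d [12.16 -7.27  1.36] r [-0.02 -0.    1.51] | tcp [ 0.1962 -0.6191  0.2135] g [-337.  -579.6] F [-0.4  0.4  0.1] t 0.1 w 0.0951
d [12.16 -7.26  5.76] r [-0.02 -0.    1.51] | tcp [ 0.1962 -0.6191  0.2135] g [-337.  -579.6] F [-0.4  0.4  0.1] t 0.1 w 0.0951
```

apply_moves([
  [[1.5,-0.9,0.2,0,0,0.3],[3,-1.8,0.4,0,0,0.6],[4.6,-2.7,0.6,0,0,0.9],[6.2,-3.7,0.8,0,0,1.2],[7.6,-4.6,1.0,0,0,1.5]],
], fingers=1, grip_force=40)

```text
time: 0.6
eef_pos: [0.3436, -0.4506, 0.1889]
tcp_rot: [-3.132, -0.233, 0.0]
ft_force: [0.6, -0.1, 0.5]
gripper_width: 0.095
grip_force: 0.0
```

```bash
python3 -c "
from h import *
plan([.431,-.354,.18],8.5)"
```

```text
d [ 4.03 -3.31  0.36] r [-0.01  0.    0.  ] | tcp [ 0.3436 -0.4506  0.1889] g [-182. -418.] F [ 0.6 -0.1  0.5] t 0.6 w 0.095
```

apply_moves([
  [[1.5,-1.2,0.1,0,0,0],[3,-2.4,0.2,0,0,0],[4,-3.3,0.3,0,0,0],[4,-3.3,0.3,0,0,0],[4,-3.3,0.3,0,0,0]],
])

```text
time: 1.1
eef_pos: [0.4293, -0.3556, 0.1817]
tcp_rot: [-3.132, -0.238, 0.001]
ft_force: [0.3, -0.6, 0.3]
gripper_width: 0.0949
grip_force: 0.0
```

Run:
```python
from h import *
s=read_state(); c=read_camera("wrist"); cv2.imwrite("pics/w1.png",c["color"])
T=np.array(c["mount"]); Rt=R.from_rotvec(s["tcp_rot"]).as_matrix()
d=c["depth"]; v,u=np.mgrid[0:480,0:640]
P=np.stack([(u-c["cx"])/c["fx"]*d,(v-c["cy"])/c["fy"]*d,d],-1)@T[:3,:3].T+T[:3,3]
W=P@Rt.T+s["eef_pos"]
hsv=cv2.cvtColor(c["color"],cv2.COLOR_BGR2HSV).astype(int)
H,S=hsv[...,0],hsv[...,1]
near=(np.hypot(W[...,0]-.431,W[...,1]+.354)<.09)&(d>0)
for n,m in(("blue top",near&(H>100)&(H<130)&(S>120)&(abs(W[...,2]-.03)<.006)),("handle top",near&(H<30)&(S>50)&(abs(W[...,2]-.11)<.006))):
    p=W[m]; print(n,len(p))
    if len(p)>20: print(p.mean(0).round(4),np.round(cv2.minAreaRect((p[:,:2]*1000).astype(np.float32)),1) if 0 else cv2.minAreaRect((p[:,:2]*1000).astype(np.float32)))
plan([.431,-.354,.07],8.5)
```

```text
blue top 1100
[ 0.4188 -0.3261  0.0298] ((421.18670654296875, -330.1354675292969), (41.28069305419922, 90.60641479492188), 42.52776336669922)
handle top 1078
[ 0.4328 -0.3494  0.1098] ((431.8490295410156, -349.59722900390625), (23.785478591918945, 23.405614852905273), 8.560098648071289)
d [ 0.1  -0.08  4.48] r [-0.    0.01  0.02] | tcp [ 0.4289 -0.3563  0.1819] g [ -92.5 -327.7] F [0.8 0.5 0.6] t 1.1 w 0.095
```

View pics/w1.png

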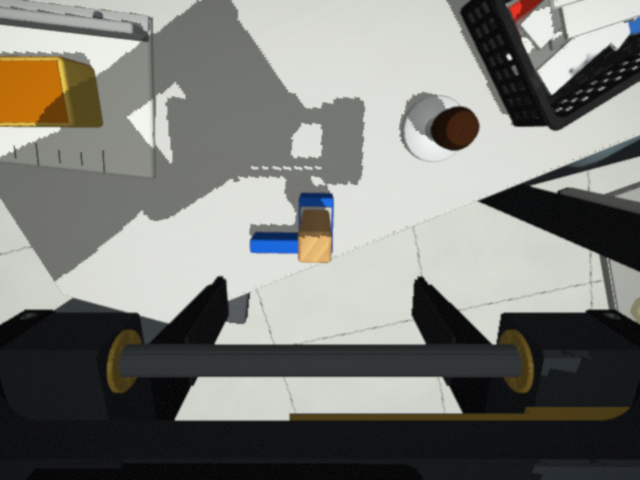

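The wrist view shows the handle at (315,235) between the open fingers. The tamper, at (440,130), is clear, and the measured axis is (0.4315, -0.352), yaw 8.6°.

apply_moves([
  [[0.1,-0.15,1.2,0,0,0],[0.13,-0.15,2.4,0,0,0],[0.13,-0.15,3.6,0,0,0],[0.13,-0.15,4.5,0,0,0],[0.13,-0.15,4.5,0,0,0]],
])

```text
time: 1.65
eef_pos: [0.4287, -0.3511, 0.0656]
tcp_rot: [-3.127, -0.231, 0.008]
ft_force: [-0.9, 0.6, 0.3]
gripper_width: 0.0953
grip_force: 0.0
```

apply_moves([
  [[0,0,0,0,0,0],[0,0,0,0,0,0],[0,0,0,0,0,0],[0,0,0,0,0,0],[0,0,0,0,0,0]],
], fingers=0, grip_force=40)

```text
time: 2.15
eef_pos: [0.4323, -0.3523, 0.0705]
tcp_rot: [3.132, 0.235, 0.001]
ft_force: [0.0, 0.3, 0.7]
gripper_width: 0.0603
grip_force: 0.0
```

apply_moves([
  [[0,0,0,0,0,0],[0,0,0,0,0,0],[0,0,0,0,0,0]],
])

```text
time: 2.45
eef_pos: [0.4319, -0.3519, 0.0697]
tcp_rot: [-3.133, -0.235, 0.0]
ft_force: [0.6, -0.2, 0.0]
gripper_width: 0.0367
grip_force: 0.0
```

```bash
python3 -c "
from h import *
a=g2w(-75,-245); b=g2w(-28,-155); print(a,b)
s=read_state(); z=s['eef_pos'][2]
plan([*g2w(-28,-230),z+.022],8.6,s);plan([*g2w(-28,-155),z+.017],8.6,s)"
```

```text
[ 0.44269114 -0.27295001] [ 0.48556009 -0.1809106 ]
d [ 2.83 -3.46 -0.88] r [-0.  0. -0.] | tcp [ 0.4319 -0.3519  0.0697] g [ -89.3 -323.4] F [ 0.6 -0.2  0. ] t 2.5 w 0.0367
d [ 3.14 -6.44 -0.68] r [-0.  0. -0.] | tcp [ 0.4319 -0.3519  0.0697] g [ -89.3 -323.4] F [ 0.6 -0.2  0. ] t 2.5 w 0.0367
```

apply_moves([
  [[0,0,0,0,0,0],[0,0,0,0,0,0],[0,0,0,0,0,0],[0,0,0,0,0,0],[0,0,0,0,0,0]],
])

```text
time: 2.95
eef_pos: [0.4319, -0.3518, 0.0695]
tcp_rot: [-3.133, -0.235, 0.0]
ft_force: [0.4, 0.6, -1.1]
gripper_width: 0.0235
grip_force: 40.0
```

apply_moves([
  [[0,0,-0.4,0,0,0],[0,0,-0.9,0,0,0],[0.7,-0.8,-0.9,0,0,0],[1.4,-1.6,-0.9,0,0,0],[2.1,-2.4,-0.9,0,0,0]],
])

```text
time: 3.45
eef_pos: [0.4757, -0.2846, 0.0938]
tcp_rot: [3.132, 0.234, 0.002]
ft_force: [-0.2, 0.5, -1.2]
gripper_width: 0.0238
grip_force: 40.0
```

apply_moves([
  [[0.4,-0.5,0,0,0,0],[0.7,-1.0,0,0,0,0],[0.7,-1.0,0,0,0,0],[0.7,-1.0,0,0,0,0]],
])

```text
time: 3.85
eef_pos: [0.4883, -0.2577, 0.0923]
tcp_rot: [3.132, 0.236, -0.0]
ft_force: [0.6, -0.2, -1.2]
gripper_width: 0.0239
grip_force: 40.0
```

Run:
```python
from h import *
c=read_camera("side"); cv2.imwrite("pics/s2.png",c["color"]); W=pts(c)
hsv=cv2.cvtColor(c["color"],cv2.COLOR_BGR2HSV).astype(int); H,S=hsv[...,0],hsv[...,1]
m=(H>100)&(H<130)&(S>120)&(abs(W[...,2]-.045)<.02)&(W[...,0]>.3)&(W[...,0]<.6)&(W[...,1]>-.4)&(W[...,1]<0)
p=W[m]; top=p[p[:,2]>np.percentile(p[:,2],95)-.004]
print(len(p),np.percentile(p[:,2],[1,5,50,95]).round(4))
r=cv2.minAreaRect((top[:,:2]*1000).astype(np.float32)); print(r)
for b in cv2.boxPoints(r): print(w2g(b/1000).round(1))
plan([*g2w(-28,-155),.0697+.017],8.6)
```

```text
812 [0.0257 0.0275 0.0451 0.054 ]
((479.0853271484375, -237.11871337890625), (53.47466278076172, 80.66853332519531), 8.842228889465332)
[ -68.  -173.7]
[ -59.2 -253.9]
[  -6.1 -248. ]
[ -14.8 -167.9]
d [ 0.36 -3.06  0.22] r [ 0.    0.   -0.01] | tcp [ 0.4882 -0.258   0.0922] g [ -28.9 -232.1] F [ 0.3 -0.1 -1.2] t 3.9 w 0.024
```

View pics/s2.png

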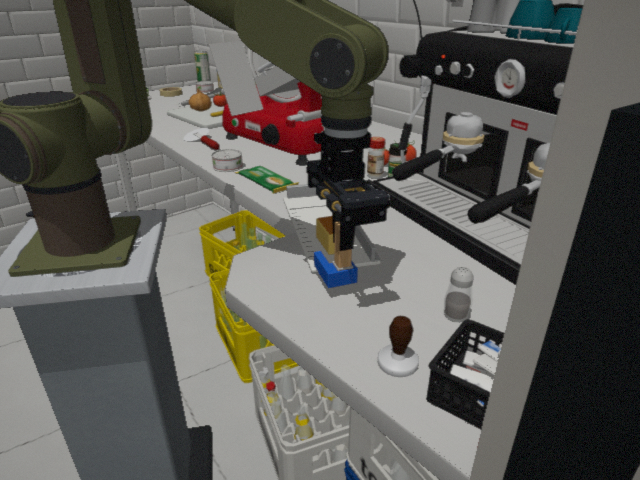

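The stick is held upright in the gripper with its shoe at about (335,267), at the mouth of the guide. I bring it in beside the cheese.

apply_moves([
  [[0.1,-0.8,0,0,0,0],[0.2,-1.6,0,0,0,0],[0.3,-2.4,0.1,0,0,0],[0.36,-3.0,0.25,0,0,0],[0.36,-3.0,0.25,0,0,0]],
])

```text
time: 4.4
eef_pos: [0.4852, -0.1809, 0.085]
tcp_rot: [-3.132, -0.237, 0.003]
ft_force: [0.3, -0.1, -1.6]
gripper_width: 0.0242
grip_force: 40.0
```

Run:
```python
from h import *
c=read_camera("side"); W=pts(c)
hsv=cv2.cvtColor(c["color"],cv2.COLOR_BGR2HSV).astype(int); H,S=hsv[...,0],hsv[...,1]
v,u=np.mgrid[0:480,0:640]
cv2.imwrite("pics/s3.png",cv2.resize(c["color"][170:300,260:420],None,fx=4,fy=4,interpolation=cv2.INTER_CUBIC))
z=.0697+.016
plan([*g2w(-28,-147),z],8.6); plan([*g2w(-8,-143),z],8.6);plan([*g2w(10,-135),z],2.6)
```

```text
d [ 0.03 -0.36 -0.01] r [-0.    0.01  0.  ] | tcp [ 0.4857 -0.1819  0.0854] g [ -27.9 -155.9] F [-0.3 -0.1 -1.3] t 4.5 w 0.0239
d [ 0.85 -0.43 -0.01] r [-0.    0.01  0.  ] | tcp [ 0.4857 -0.1819  0.0854] g [ -27.9 -155.9] F [-0.3 -0.1 -1.3] t 4.5 w 0.0239
d [ 1.6  -0.67 -0.01] r [0.   0.01 1.  ] | tcp [ 0.4857 -0.1819  0.0854] g [ -27.9 -155.9] F [-0.3 -0.1 -1.3] t 4.5 w 0.0239
```

View pics/s3.png

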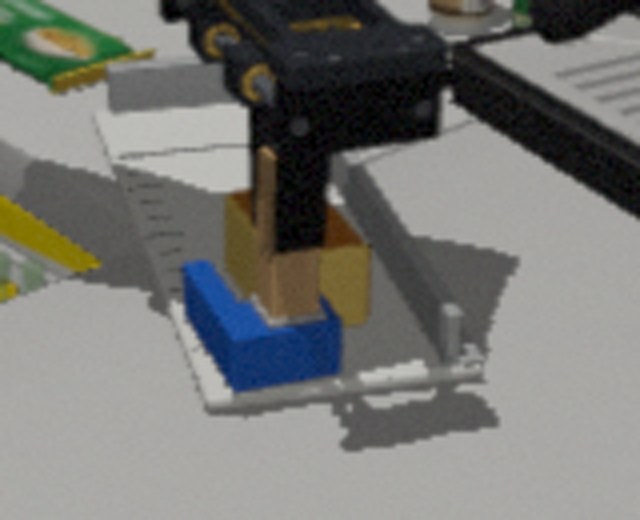

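The lip sits on the robot's side of the cheese and the heel behind it, both with a small gap. I push sideways.

apply_moves([
  [[0.03,-0.3,0,0,0,0],[0.2,-0.36,0,0,0,0],[0.4,-0.4,0,0,0,0],[0.6,-0.42,0,0,0,0],[0.85,-0.43,0,0,0,0.1]],
])

```text
time: 4.95
eef_pos: [0.5059, -0.1683, 0.0859]
tcp_rot: [3.134, 0.218, -0.001]
ft_force: [-1.1, -0.4, -0.5]
gripper_width: 0.024
grip_force: 40.0
```

apply_moves([
  [[0.15,-0.05,0,0,0,0.2],[0.3,-0.1,0,0,0,0.4],[0.45,-0.15,0,0,0,0.6],[0.6,-0.2,0,0,0,0.8],[0.7,-0.24,0,0,0,0.9]],
])

```text
time: 5.45
eef_pos: [0.5223, -0.1596, 0.0858]
tcp_rot: [-3.141, -0.069, 0.0]
ft_force: [-2.2, -0.4, -2.0]
gripper_width: 0.0237
grip_force: 40.0
```

```bash
cat > look.py <<'E'
from h import *
import sys
c=read_camera("side"); W=pts(c)
hsv=cv2.cvtColor(c["color"],cv2.COLOR_BGR2HSV).astype(int); H,S=hsv[...,0],hsv[...,1]
v,u=np.mgrid[0:480,0:640]
if len(sys.argv)>1: cv2.imwrite(f"pics/{sys.argv[1]}.png",cv2.resize(c["color"][160:300,260:420],None,fx=4,fy=4,interpolation=cv2.INTER_CUBIC))
m=(u>270)&(u<390)&(v>170)&(v<270)&(abs(W[...,2]-.057)<.003)&(H<30)&(S>120)
p=W[m]; q=np.array([w2g(x) for x in p])
if len(q)>5: print("cheese top seen",len(q),"guide x",np.percentile(q[:,0],[1,99]).round(1),"y",np.percentile(q[:,1],[1,99]).round(1))
z=.0697+.016
plan([*g2w(13,-130),z],2.6)
plan([*g2w(13,100.5),z],2.6)
E
python3 look.py s4
```

```text
cheese top seen 202 guide x [-8.  38.5] y [-147.7  -45.7]
d [ 0.12 -0.21  0.01] r [-0.   -0.   -0.01] | tcp [ 0.5226 -0.1594  0.0858] g [   9.9 -135.2] F [ 0.6  0.6 -1.3] t 5.5 w 0.0238
d [ 0.11 -9.43  0.01] r [-0.   -0.   -0.01] | tcp [ 0.5226 -0.1594  0.0858] g [   9.9 -135.2] F [ 0.6  0.6 -1.3] t 5.5 w 0.0238
```

View pics/s4.png

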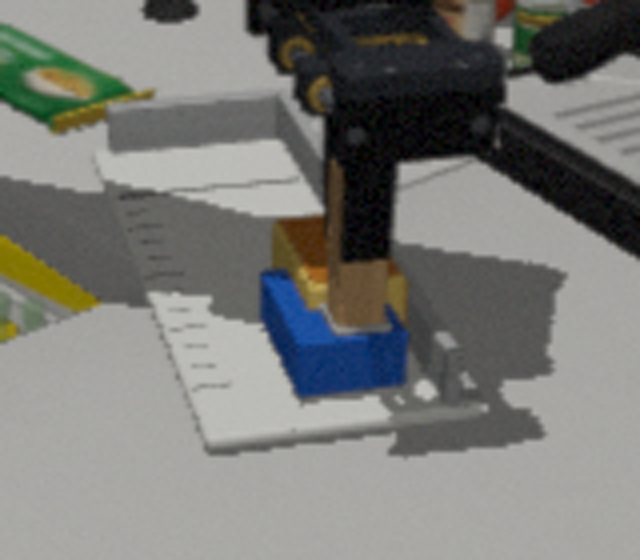

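The cheese is in the notch and nearly at the fence. I press it home with a slight feed and watch the force.

apply_moves([
  [[0.06,-0.1,0,0,0,0],[0.12,-0.2,0,0,0,0],[0.14,-0.3,0,0,0,0],[0.14,-0.4,0,0,0,0],[0.14,-0.5,0,0,0,0]],
])

```text
time: 6.0
eef_pos: [0.5251, -0.147, 0.086]
tcp_rot: [3.141, 0.071, 0.001]
ft_force: [-0.7, -1.2, -1.6]
gripper_width: 0.0237
grip_force: 40.0
```

```bash
python3 look.py
```

```text
cheese top seen 194 guide x [-4.6 41.6] y [-137.   -35.5]
d [-0.    0.3   0.01] r [-0. -0. -0.] | tcp [ 0.5251 -0.1466  0.086 ] g [  13.  -122.5] F [-0.2 -0.6 -2.2] t 6.0 w 0.0243
d [-0.   -8.92  0.01] r [-0. -0. -0.] | tcp [ 0.5251 -0.1466  0.086 ] g [  13.  -122.5] F [-0.2 -0.6 -2.2] t 6.0 w 0.0243
```

apply_moves([
  [[0.04,-0.1,0,0,0,0],[0.08,-0.2,0,0,0,0],[0.08,-0.3,0,0,0,0],[0.08,-0.4,0,0,0,0]],
])

```text
time: 6.45
eef_pos: [0.5251, -0.1383, 0.086]
tcp_rot: [3.138, 0.072, -0.006]
ft_force: [-5.6, -6.0, 1.2]
gripper_width: 0.024
grip_force: 40.0
```

```bash
python3 look.py
```

```text
cheese top seen 188 guide x [-4.3 41.3] y [-127.6  -26.3]
d [-0.02  0.64  0.01] r [0.02 0.04 0.01] | tcp [ 0.5251 -0.138   0.086 ] g [  13.4 -113.9] F [-6.  -4.9  1.5] t 6.5 w 0.024
d [-0.01 -8.58 -0.01] r [0.02 0.04 0.01] | tcp [ 0.5251 -0.138   0.086 ] g [  13.4 -113.9] F [-6.  -4.9  1.5] t 6.5 w 0.024
```

Firm contact now, about 6 N on the fence. I feed along it.

apply_moves([
  [[0,-0.3,0,0,0,0],[0,-0.6,0,0,0,0],[0,-0.9,0,0,0,0],[0,-1.2,0,0,0,0],[0,-1.5,0,0,0,0]],
])

```text
time: 7.0
eef_pos: [0.5234, -0.1006, 0.086]
tcp_rot: [3.138, 0.072, -0.006]
ft_force: [-5.9, -6.1, 1.1]
gripper_width: 0.0238
grip_force: 40.0
```

```bash
python3 look.py
```

```text
cheese top seen 171 guide x [-4.7 41.8] y [-89.3   9.8]
d [-0.02  2.18  0.01] r [0.01 0.04 0.01] | tcp [ 0.5234 -0.0995  0.0859] g [ 13.5 -75.4] F [-5.3 -3.3  2.1] t 7.0 w 0.0241
d [-0.01 -7.04 -0.  ] r [0.01 0.04 0.01] | tcp [ 0.5234 -0.0995  0.0859] g [ 13.5 -75.4] F [-5.3 -3.3  2.1] t 7.0 w 0.0241
```

apply_moves([
  [[0,-0.4,0,0,0,0],[0,-0.8,0,0,0,0],[0,-1.2,0,0,0,0],[0,-1.6,0,0,0,0],[0,-2.0,0,0,0,0]],
])

```text
time: 7.55
eef_pos: [0.5212, -0.0504, 0.0859]
tcp_rot: [3.138, 0.072, -0.006]
ft_force: [-4.3, -5.1, 1.0]
gripper_width: 0.0235
grip_force: 40.0
```

apply_moves([
  [[0,-0.4,0,0,0,0],[0,-0.8,0,0,0,0],[0,-1.2,0,0,0,0],[0,-1.6,0,0,0,0],[0,-2.0,0,0,0,0]],
])

```text
time: 8.05
eef_pos: [0.5191, -0.0004, 0.0859]
tcp_rot: [3.138, 0.072, -0.006]
ft_force: [-3.0, -4.3, 1.7]
gripper_width: 0.0239
grip_force: 40.0
```

```bash
python3 look.py
```

```text
cheese top seen 128 guide x [-4.3 42.1] y [ 18.8 113.8]
d [-0.03  6.21  0.01] r [0.01 0.03 0.01] | tcp [0.519  0.0011 0.0858] g [13.6 25.3] F [-4.8 -1.1  1.2] t 8.1 w 0.024
d [-0.02 -3.01  0.  ] r [0.01 0.03 0.01] | tcp [0.519  0.0011 0.0858] g [13.6 25.3] F [-4.8 -1.1  1.2] t 8.1 w 0.024
```

apply_moves([
  [[0.01,-0.3,0,0,0,0],[0.02,-0.6,0,0,0,0],[0.03,-0.9,0,0,0,0],[0.03,-1.15,0,0,0,0],[0.03,-1.3,0,0,0,0]],
])

```text
time: 8.6
eef_pos: [0.5178, 0.0315, 0.0858]
tcp_rot: [3.137, 0.072, -0.008]
ft_force: [-6.4, -7.8, 3.6]
gripper_width: 0.0238
grip_force: 40.0
```

apply_moves([
  [[0,-0.06,0,0,0,0],[0,-0.12,0,0,0,0],[0,-0.18,0,0,0,0],[0,-0.22,0,0,0,0]],
])

```text
time: 9.0
eef_pos: [0.5176, 0.0366, 0.0858]
tcp_rot: [3.137, 0.072, -0.008]
ft_force: [-5.9, -6.9, 3.3]
gripper_width: 0.0239
grip_force: 40.0
```

```bash
python3 look.py s5
```

```text
cheese top seen 123 guide x [-4.3 40.5] y [ 47.6 145.3]
d [-0.04  7.64  0.03] r [0.03 0.05 0.01] | tcp [0.5175 0.0368 0.0857] g [13.8 61. ] F [-6.3 -7.1  4.2] t 9.1 w 0.0242
d [-0.03 -1.58 -0.  ] r [0.03 0.05 0.01] | tcp [0.5175 0.0368 0.0857] g [13.8 61. ] F [-6.3 -7.1  4.2] t 9.1 w 0.0242
```

View pics/s5.png

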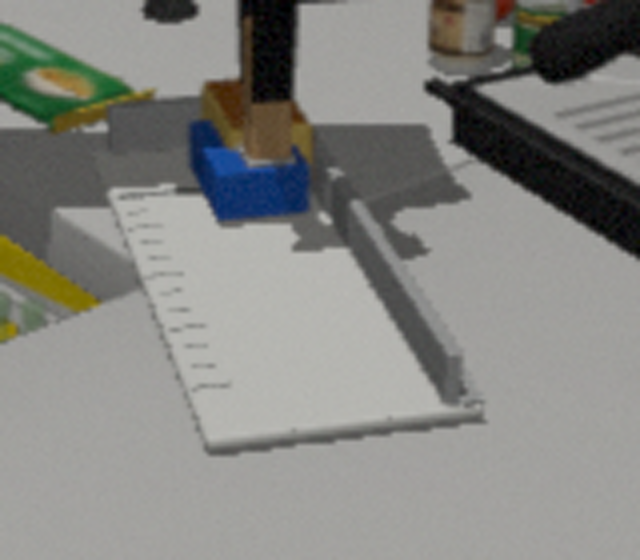

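The cheese is almost at the stop, with the shoe at (250,180). I push a little further until the force along the feed rises.

apply_moves([
  [[0,-0.05,0,0,0,0],[0,-0.1,0,0,0,0],[0,-0.14,0,0,0,0]],
])

```text
time: 9.35
eef_pos: [0.5174, 0.04, 0.0858]
tcp_rot: [3.137, 0.072, -0.008]
ft_force: [-6.7, -10.1, 3.6]
gripper_width: 0.0237
grip_force: 40.0
```

```bash
python3 look.py
```

```text
cheese top seen 109 guide x [-3.9 40.3] y [ 51.8 150. ]
d [-0.04  7.77  0.03] r [0.04 0.05 0.01] | tcp [0.5174 0.04   0.0858] g [13.9 64.2] F [-6.5 -7.5  4.1] t 9.4 w 0.0239
d [-0.03 -1.45 -0.  ] r [0.04 0.05 0.01] | tcp [0.5174 0.04   0.0858] g [13.9 64.2] F [-6.5 -7.5  4.1] t 9.4 w 0.0239
```

apply_moves([
  [[0,-0.06,0,0,0,0],[0,-0.12,0,0,0,0],[0,-0.18,0,0,0,0],[0,-0.24,0,0,0,0]],
])

```text
time: 9.8
eef_pos: [0.5176, 0.041, 0.0861]
tcp_rot: [3.125, 0.075, -0.008]
ft_force: [-6.6, -26.2, 3.6]
gripper_width: 0.0241
grip_force: 40.1
```

```bash
python3 look.py
```

```text
cheese top seen 114 guide x [-3.8 41.2] y [ 51.4 150.2]
d [-0.06  7.81  0.14] r [0.15 0.05 0.02] | tcp [0.5176 0.041  0.0861] g [14.1 65.2] F [ -6.3 -24.    3.9] t 9.8 w 0.0238
d [-0.04 -1.41 -0.01] r [0.15 0.05 0.02] | tcp [0.5176 0.041  0.0861] g [14.1 65.2] F [ -6.3 -24.    3.9] t 9.8 w 0.0238
```

The force jumped to 24 N, so the cheese is on the stop. I back off, first easing away from both faces.

apply_moves([
  [[-0.06,0.2,0,0,0,0],[-0.2,0.4,0,0,0,0],[-0.4,0.7,0,0,0,0],[-0.7,1.2,0,0,0,0],[-1.1,1.8,0,0,0,0]],
])

```text
time: 10.35
eef_pos: [0.4932, 0.0013, 0.086]
tcp_rot: [-3.14, -0.072, -0.001]
ft_force: [-0.4, 0.3, -0.6]
gripper_width: 0.0236
grip_force: 40.0
```

apply_moves([
  [[-0.5,0.8,-0.1,0,0,0],[-0.8,1.6,-0.2,0,0,0],[-0.8,2.6,-0.3,0,0,0],[-0.8,3.6,-0.4,0,0,0],[-0.8,4.6,-0.4,0,0,0]],
])

```text
time: 10.85
eef_pos: [0.4786, -0.1154, 0.0965]
tcp_rot: [3.141, 0.071, 0.002]
ft_force: [0.1, -0.7, -1.2]
gripper_width: 0.0238
grip_force: 40.0
```

apply_moves([
  [[0,1,0,0,0,0],[0,2,0,0,0,0],[-0.2,3,0,0,0,0],[-0.4,4,0,0,0,0],[-0.6,5,0,0,0,0]],
])

```text
time: 11.35
eef_pos: [0.4687, -0.2409, 0.096]
tcp_rot: [-3.141, -0.07, -0.001]
ft_force: [-0.2, 0.2, -2.7]
gripper_width: 0.0236
grip_force: 40.0
```

```bash
python3 -c "
from h import *
plan([.435,-.345,.0697],2.6)"; python3 look.py
```

```text
d [-1.53  4.1   1.05] r [-0.   -0.01 -0.  ] | tcp [ 0.4687 -0.2409  0.096 ] g [ -47.6 -214.2] F [-0.2  0.2 -2.7] t 11.3 w 0.0236
d [ 2.43 -3.5   0.42] r [ 0.03 -0.01 -0.02] | tcp [ 0.4684 -0.2441  0.0963] g [ -48.  -217.4] F [-0.5 -2.5 -1. ] t 11.4 w 0.024
d [  2.41 -12.72   0.39] r [ 0.03 -0.01 -0.02] | tcp [ 0.4684 -0.2441  0.0963] g [ -48.  -217.4] F [-0.5 -2.5 -1. ] t 11.4 w 0.024
```

apply_moves([
  [[-0.4,1,0,0,0,0],[-0.8,2,0,0,0,0],[-1.2,3,0,0,0,0],[-1.5,3.9,0,0,0,0],[-1.5,3.9,0.3,0,0,0]],
])

```text
time: 11.9
eef_pos: [0.4361, -0.3418, 0.0898]
tcp_rot: [3.138, 0.066, 0.004]
ft_force: [0.2, 0.1, -2.1]
gripper_width: 0.0238
grip_force: 40.0
```

Run:
```python
from h import *
c=read_camera("side"); cv2.imwrite("pics/s6.png",c["color"][120:440,180:500]); W=pts(c)
hsv=cv2.cvtColor(c["color"],cv2.COLOR_BGR2HSV).astype(int); H,S=hsv[...,0],hsv[...,1]
v,u=np.mgrid[0:480,0:640]
ch=(H<30)&(S>120)&(u>270)&(u<400)&(v>170)&(v<262)
for n,zz in(("top",.057),):
    p=W[ch&(abs(W[...,2]-zz)<.003)&(W[...,1]>0)]
    if len(p)>9:
        q=np.array([w2g(x) for x in p]).astype(np.float32); print("cheese",len(q),cv2.minAreaRect(q))
m=(H>100)&(H<130)&(S>120)&(W[...,2]<.07)&(W[...,2]>-.02)&(np.hypot(W[...,0]-.43,W[...,1]+.33)<.09)
p=W[m]; t=p[p[:,2]>np.percentile(p[:,2],97)-.008]
A=np.c_[t[:,:2]-t[:,:2].mean(0),np.ones(len(t))]; co=np.linalg.lstsq(A,t[:,2],rcond=None)[0]
print("shoe top plane: slopes deg",np.degrees(co[:2]).round(2),"z",co[2].round(4),len(t),"low",np.percentile(p[:,2],1).round(4))
plan([.435,-.345,.0697],2.6)
```

```text
shoe top plane: slopes deg [0.12 1.9 ] z 0.0496 480 low 0.0227
d [-0.02  0.23  0.7 ] r [-0.01  0.   -0.03] | tcp [ 0.4353 -0.3393  0.0873] g [ -85.4 -311. ] F [-0.2  0.8 -1.6] t 11.9 w 0.024
```

View pics/s6.png

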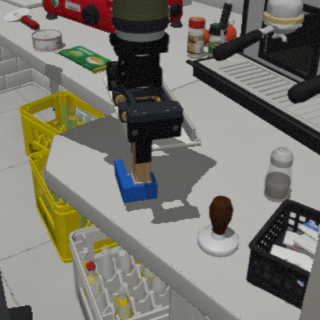

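The stick is upright (about 2°, within the measuring noise) over bare worktop, well clear of the tamper at (220,235). I lower it.

apply_moves([
  [[0,0.1,0.3,0,0,0],[0,0.1,0.5,0,0,0],[0,0.1,0.62,0,0,0],[0,0.1,0.66,0,0,0],[0,0.1,0.66,0,0,0]],
])

```text
time: 12.45
eef_pos: [0.4365, -0.3408, 0.0717]
tcp_rot: [-3.14, -0.072, 0.0]
ft_force: [-0.6, -0.0, -1.8]
gripper_width: 0.0238
grip_force: 40.0
```

apply_moves([
  [[0,0,0.04,0,0,0],[0,0,0.08,0,0,0],[0,0,0.08,0,0,0],[0,0,0.08,0,0,0]],
])

```text
time: 12.85
eef_pos: [0.4364, -0.3414, 0.07]
tcp_rot: [3.141, 0.071, 0.0]
ft_force: [-0.7, -0.5, -1.5]
gripper_width: 0.0241
grip_force: 40.0
```

apply_moves([
  [[0,0,0.04,0,0,0],[0,0,0.07,0,0,0],[0,0,0.07,0,0,0]],
])

```text
time: 13.15
eef_pos: [0.4366, -0.3416, 0.0696]
tcp_rot: [3.141, 0.071, 0.0]
ft_force: [-2.0, 1.3, 6.0]
gripper_width: 0.024
grip_force: 40.0
```

It touches down (6 N). I release in two steps.

apply_moves([
  [[0,0,0,0,0,0],[0,0,0,0,0,0],[0,0,0,0,0,0],[0,0,0,0,0,0],[0,0,0,0,0,0]],
], fingers=0.5)

```text
time: 13.65
eef_pos: [0.4363, -0.3413, 0.068]
tcp_rot: [-3.141, -0.071, 0.0]
ft_force: [0.8, 0.7, 0.3]
gripper_width: 0.0473
grip_force: 0.0
```

apply_moves([
  [[0,0,0,0,0,0],[0,0,0,0,0,0],[0,0,0,0,0,0],[0,0,0,0,0,0],[0,0,0,0,0,0]],
], fingers=1)

```text
time: 14.15
eef_pos: [0.4364, -0.3413, 0.0681]
tcp_rot: [-3.141, -0.071, 0.0]
ft_force: [-0.3, -0.2, -0.3]
gripper_width: 0.0823
grip_force: 0.0
```

apply_moves([
  [[0,0,-0.8,0,0,0],[0,0,-1.8,0,0,0],[0,0,-3,0,0,0],[0,0,-4.5,0,0,0],[0,0,-6,0,0,0]],
])

```text
time: 14.65
eef_pos: [0.4361, -0.341, 0.2191]
tcp_rot: [-3.14, -0.071, 0.001]
ft_force: [1.0, -0.7, 0.4]
gripper_width: 0.095
grip_force: 0.0
```

apply_moves([
  [[-1.5,1,0,0,0,0],[-3,2,0,0,0,0],[-4.5,3,0,0,0,0],[-5,4,0,0,0,0],[-5,4,0,0,0,0]],
])

```text
time: 15.15
eef_pos: [0.3141, -0.449, 0.2183]
tcp_rot: [3.14, 0.064, -0.0]
ft_force: [0.2, 0.9, -0.3]
gripper_width: 0.0947
grip_force: 0.0
```

Run:
```python
from h import *
c=read_camera("side"); cv2.imwrite("pics/s7.png",c["color"]); W=pts(c)
hsv=cv2.cvtColor(c["color"],cv2.COLOR_BGR2HSV).astype(int); H,S=hsv[...,0],hsv[...,1]
v,u=np.mgrid[0:480,0:640]
p=W[(H<30)&(S>120)&(abs(W[...,2]-.057)<.0035)&(u>270)&(u<400)&(v>160)&(v<262)&(c["depth"]>0)]
q=np.array([w2g(x) for x in p]).astype(np.float32); print("cheese",len(q),cv2.minAreaRect(q), read_state()["time"])
```

```text
cheese 299 ((116.51789855957031, 141.75384521484375), (263.643310546875, 82.0024185180664), 15.907733917236328) 15.2
```

View pics/s7.png

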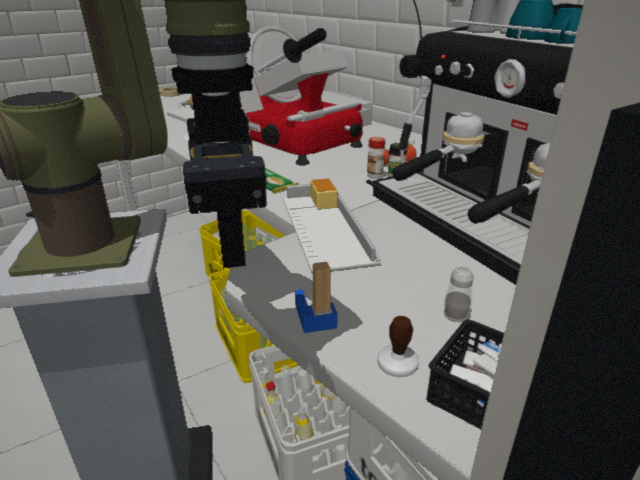

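The cheese sits in the corner of stop and fence at (324,193). The stick stands upright on the worktop at (319,300), the tamper hasn't moved, and the gripper is clear.

```bash
python3 -c "
from plant import *
print(hand_in())"
```

```text
the job is handed in; nothing more can be done
None
```

I fed the cheese along the fence to the end stop and stood the push stick upright on the bare worktop, with the tamper left where it was. The job went in at about 15 s of the 48 s limit; the hand-in returned no verdict, and the last check of the cheese's position was by eye in the picture.

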